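# Four clicks up on the burnisher, then start

## Robot

A 6-joint arm with a two-finger parallel gripper is mounted at the origin on the work surface. World frame = base frame: x ahead of the robot, y to its left, z up, the work surface at z = 0. Lengths are in mm, angles in rad, forces in N, time in s.
With the tool pointing down it reaches from about 350 to 850 mm from the base axis. Payload 8.1 kg.
Tool frame: the origin (TCP) lies midway between the tips of the shut fingers; the grasp point (between the pads) lies 19 mm behind it; z points along the fingers, y is the direction in which the jaws open and shut (so a half turn about z gives the same grasp; the last joint's range is limited). The gripper opens to 93 mm and grips with 3 to 60 N. Pads are 15 mm wide; open, the fingers measure 128 mm over their backs; the gripper's body (75 mm by 188 mm) begins 65 mm behind the grasp point.
Start: joints at [1.251, 0.13, 1.488, -0, 1.523, -0.085], TCP at [139.567, 583.546, 218.635] pointing down, gripper open.
Joint ranges: [-2.96, 2.96], [-0.89, 2.26], [0.02, 2.5], [-1.34, 4.48], [0, 2.73], [-2.66, 2.66]. Speed limits (rad/s): [2.39, 2.39, 2.79, 3.14, 3.14, 3.14].

## Interface

Orientations are given as [roll, pitch, yaw] about the fixed x, y, z axes, in that order (R = Rz(yaw) Ry(pitch) Rx(roll)).
In Python, from rig import monitor, eyes, workorder gives the robot as it stands.
- The arm moves only by the tool send_rows, never from a script. Its argument "steps" is a list of rows, each a list of 5 numbers: the finger opening in mm, from 0 to 93, then the shift along the tool's x, y, z in mm, then the turn about the tool's z in degrees. In form: [[gripper, tx, ty, tz, twist], ...]. A call has 1 to 8 rows; each row shifts and turns the pose as measured when the row begins, along the tool's axes as they then stand; what a row does not reach is not made up. A row lasts 1/8 s, in which the tool goes at most 62.5 mm and 10.7 degrees, less where a joint would pass 70% of its speed; a pose out of reach is approached as far as the arm can. A call is refused whole if a number of a shift passes 62.5 or a number of a turn 10.7, either way. A call with a gripper value outside its range is refused whole. The fingers move at their own pace and stop on an object; the grip force is fixed at half the most. Time passes only in rows, so rows that do not move let the fingers close. It gives the time, the measured TCP pose, the force and the opening at its end, in the units of the state.
- monitor.get_obs(): the state, without advancing time (a new reading comes with each control period).
- eyes.read_camera(name): name is "scene" or "top" or "wrist"; returns a dict with "image" (420x560x3 uint8, blue, green, red), "range_z" (420x560 float32, mm along the optical axis (not along the pixel's ray), 0 where there is no reading), "fx", "fy", "cx", "cy" (pixels), "xyz" and "orientation" of the camera in the world; the wrist camera has in their place "mount" (4x4, takes a point from camera to tool coordinates, whose origin is the TCP and whose axes are the flange's). Camera axes: x right, y up, looking along -z (the intrinsics and any distortion apply to the point x, -y, -z); pixel columns grow to the right and rows downward; lengths in mm; the calibration is good to about 2 mm. The wrist camera is an equidistant fisheye: a pixel r from the principal point sees the ray r / f radians off the axis. A picture is of the moment at which its call begins: read the wrist's pose just before it.
- workorder.job_done(): hands the job in, once; it reports no verdict.
The state is a dict: "t": time; "joint_pos": joint angles; "joint_vel": joint speeds; "joint_torque": joint torques, N m; "position": TCP position; "orientation": TCP orientation; "contact_force": force on the tool from outside, world axes, zero at the start; "wrist_torque": the same for the moment, N m; "gripper_width": opening from 0.0 (shut) to 1.0 (fully open).
Only numpy, scipy, OpenCV 4.12 (cv2) and the standard library are available. Lean on these libraries where they do the work, as an engineer would, in place of code of your own. Each camera call takes 0.05 s, during which the arm holds its last target.

## Task

On the edge burnisher's bench controls, turn the speed dial up (clockwise seen from above) by exactly four clicks from where it stands now, pushing its raised lug round with a fingertip, lightly and without pinching or gripping it. With the dial resting in that click, press the start button (the flat round one) fully down and let it go, then take the hand away. Leave the mushroom stop button unpressed and all the loose things where they are.

Things in the scene. Friction and masses are not known exactly. Their poses are not given: they have to be found in the camera images.
- unit: fixed grey control box, 150 x 150 x 55 mm high, standing on the bench; origin at the centre of its underside; at yaw 0 its front faces the robot (-x). Its flat top carries the dial, whose upright axis passes through the origin. Ten white marks round the dial, 30 degrees apart, show the ten click positions.
- dial (a joint): dial angle in rad, grows clockwise seen from above. Ten click positions at 0, 0.5236 (30 degrees), ... 4.712; hard stops 0.06 rad outside the first and last. It starts resting in one of the first four. A sprung ball holds it: breaking away takes about 0.1 N m (3 N at the lug); the torque fades towards half-way, and past half-way the dial snaps on into the next position by itself.
- dial_axis (a point): point on the dial's upright axis at the dial's flat face, 68 mm above the bench. The dial is a black disc of 92 mm diameter and 12 mm thick, its face 68 mm above the bench, with a steel cap of 20 mm diameter, 4 mm high, in the middle.
- dial_lug (a point): point inside the dial's one raised lug, 36 mm from the axis, 80 mm above the bench. The lug is an upright black fin with a white line on top: it runs radially from 20 to 46 mm from the axis, is 10 mm thick (5 mm either side of this point), 68 to 90 mm above the bench. At dial = 0 it lies 135 degrees anticlockwise of the box's +x axis, seen from above. The point's x axis points radially outward.
- start (a joint): travel of the start button in m: 0 released, 0.006 fully down; springs back up; about 1.5 N to start it, 5 N to press it fully
- start_top (a point): centre of the top of the start button: flat round black cap, 28 mm diameter, in a steel collar of 44 mm diameter, on a grey box 56 x 56 x 40 mm; released, its top is 62 mm above the bench and 10 mm above the collar; pressed straight down. The start and stop boxes stand either side of the control box, either one on the left.
- stop (a joint): travel of the stop button in m: 0 released, 0.006 fully down; to be left alone
- stop_top (a point): centre of the top of the stop button: black domed mushroom head, 42 mm diameter, on an equal grey box; its top is 76 mm above the bench
- jar: loose bystander: amber glass jar with steel cap, 50 mm diameter, 62 mm high, just beyond the control box; origin at the centre of its underside
- spool: loose bystander: wooden spool standing up, 44 mm diameter, 45 mm high, just in front of the control box; origin at the centre of its underside
- slicker: loose bystander: turned wooden edge slicker standing up, 36 mm diameter, 74 mm high, just beyond the control box; origin at the centre of its underside
- mallet: loose bystander: mallet with wooden handle and white head, 260 mm long, lying on the bench to the right; origin under its middle
- awl: loose bystander: awl with dark wooden handle, 150 mm long, lying on the bench to the left; origin under its middle
- glue: loose bystander: white bottle with black cap, 58 mm diameter, 140 mm high, at the far left; origin at the centre of its underside
- tape: loose bystander: cardboard ring, 84 mm outside diameter, 22 mm high, at the far right; origin at the centre of its underside

How it is judged:
By the outcome, as a careful person would: the job done as asked, in the order asked, and still so for the second after the job is handed in, with the robot touching nothing.
It also fails if it takes over 51 s, if anything falls off the work surface, if the arm or the gripper's body presses on something with over 40 N, if the wrist force passes 120 N, or if a joint passes its speed limit or range.

## Working session

There is one attempt and no reset: what is moved stays moved. The work goes in short steps, Python scripts to look and compute and a tool call to move; the robot and the scene stay as the last step left them, time stands still between calls to the robot, and variables do not carry over. Pictures are saved under pics/ and viewed, and the job is handed in when it is done.

Besides the shell and the picture viewer there is one more tool, called after "Call:" as a command line: name --pt "numbers of a row" for each row, then --argument value for the rest. send_rows: Moves the arm, as the interface text tells. Its arguments: {"type":"object","properties":{"steps":{"type":"array"}},"required":["steps"]}

```bash
mkdir -p pics; ls; python3 - <<'E'
from rig import monitor, eyes
import cv2, numpy as np, pickle
print(monitor.get_obs())
for n in ("scene","top"):
    c=eyes.read_camera(n); pickle.dump(c,open(n+'.pkl','wb')); cv2.imwrite(f'pics/{n}0.png',c['image'])
    print(n,{k:v for k,v in c.items() if k not in('image','range_z')})
E
```

```text
pics
{'t': 0.0, 'joint_pos': array([ 1.25057657e+00,  1.31130709e-01,  1.48926451e+00, -2.72505640e-06,
        1.52300464e+00, -8.54018757e-02]), 'joint_vel': array([-0.00069548,  0.00036362,  0.00175996,  0.00030422,  0.00102275,
        0.00071271]), 'joint_torque': array([-8.24915478e-04, -5.59835923e+01, -4.91763854e+01,  7.69017823e-02,
        3.45958758e-02, -1.41671530e-04]), 'position': array([139.40155384, 583.00098652, 217.6137525 ]), 'orientation': array([-3.13979180e+00, -1.51439515e-04,  2.90677477e+00]), 'contact_force': array([ 0.22500194, -0.2320829 , -0.05287569]), 'wrist_torque': array([ 0.02980482, -0.02979132,  0.01592711]), 'gripper_width': 0.9959044639129526}
scene {'fx': 546.3578040460056, 'fy': 546.3578040460056, 'cx': 278.38169783281256, 'cy': 207.49190292050955, 'xyz': array([1735.86166928,  138.86021081, 1104.46148131]), 'orientation': array([ 0.8345184 , -0.02183036,  1.71223251])}
top {'fx': 477.3856755235562, 'fy': 477.3856755235562, 'cx': 285.0175675520417, 'cy': 210.6959946331058, 'xyz': array([ 388.97970801,    5.56905255, 1164.37611385]), 'orientation': array([ 0.18109603, -0.01791847, -1.58855594])}
```

View pics/top0.png

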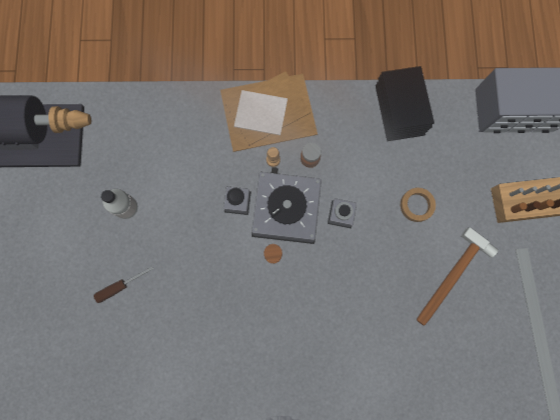

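View pics/scene0.png

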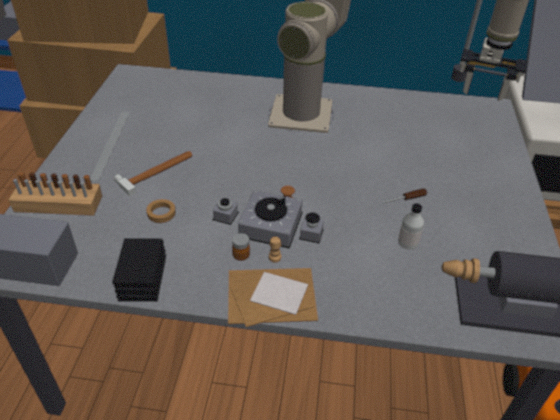

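```bash
cat > h.py <<'E'
import numpy as np, cv2, pickle
from scipy.spatial.transform import Rotation as R
def proj(c,P):
    Rm=R.from_euler('xyz',c['orientation']).as_matrix()
    p=(np.atleast_2d(P)-c['xyz'])@Rm
    return np.c_[c['cx']+c['fx']*p[:,0]/-p[:,2], c['cy']-c['fy']*p[:,1]/-p[:,2]]
def unproj(c,u,v,z):
    Rm=R.from_euler('xyz',c['orientation']).as_matrix()
    d=Rm@np.array([(u-c['cx'])/c['fx'],-(v-c['cy'])/c['fy'],-1.])
    t=(z-c['xyz'][2])/d[2]; return c['xyz']+t*d
E
python3 - <<'E'
from h import *
c=pickle.load(open('top.pkl','rb')); im=c['image'][140:270,215:365]
cv2.imwrite('pics/topz.png',cv2.resize(im,None,fx=5,fy=5,interpolation=cv2.INTER_CUBIC))
c2=pickle.load(open('scene.pkl','rb')); im=c2['image'][175:275,205:345]
cv2.imwrite('pics/scz.png',cv2.resize(im,None,fx=5.5,fy=5.5,interpolation=cv2.INTER_CUBIC))
E
```

```text
(no output)
```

View pics/topz.png

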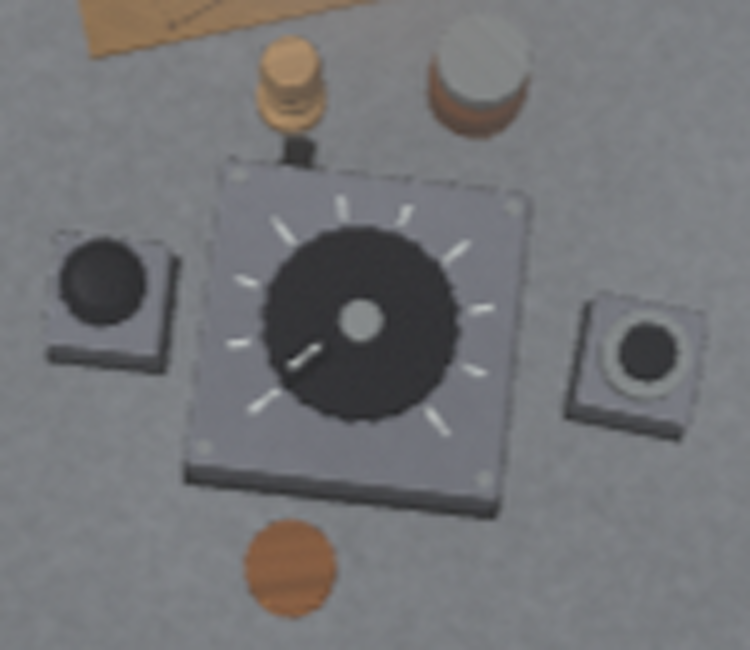

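View pics/scz.png

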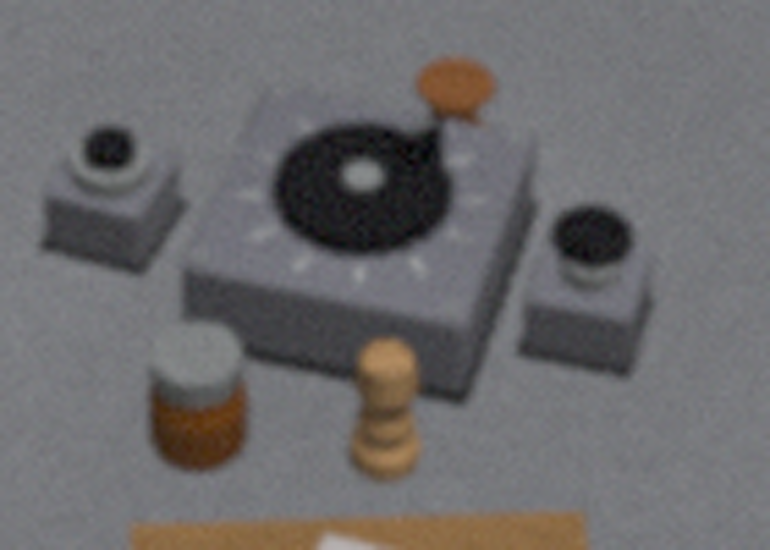

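```bash
python3 - <<'E'
from h import *
c=pickle.load(open('top.pkl','rb'))
f=lambda x,y,z: unproj(c,215+(x-2)/5,140+(y-2)/5,z)[:2]
ax=f(361,320,72); print('axis cap',ax,'disc',f(361,323,68))
marks=[(265,400),(238,343),(246,280),(285,230),(342,208),(405,215),(455,250),(482,308),(474,370),(438,420)]
M=np.array([f(*m,55) for m in marks])
cen=np.linalg.lstsq(np.c_[2*M,np.ones(10)],(M**2).sum(1),rcond=None)[0][:2]; print('circle fit',cen)
a=np.degrees(np.arctan2(*(M-ax).T[::-1])); print(a.round(1), np.hypot(*(M-ax).T).round(1))
off=(a-(135-30*np.arange(10))+180)%360-180; print(off.round(1),off.mean())
l=f(305,356,90); d=l-ax; print('lug',l,np.hypot(*d),np.degrees(np.arctan2(d[1],d[0])))
e=f(322,345,90)-f(288,368,90);print(np.degrees(np.arctan2(e[1],e[0])))
print('start',f(648,351,62),'stop',f(102,282,72),'spool',f(291,567,45),'slicker',f(292,62,74),'jar',f(482,57,62))
for q in [(230,158,55),(527,192,55),(497,503,55),(186,467,55)]: print(f(*q))
E
```

```text
axis cap [605.41751033 -22.01413436] disc [604.77833431 -22.08874418]
circle fit [606.32047239 -22.01138555]
[ 127.1   96.8   66.4   36.3    7.5  -22.5  -51.3  -81.8 -111.9 -141.6] [57.  58.3 58.7 59.1 58.6 58.7 58.8 58.6 57.5 57.6]
[-7.9 -8.2 -8.6 -8.7 -7.5 -7.5 -6.3 -6.8 -6.9 -6.6] -7.4938495022603515
lug [585.42897581   4.3722515 ] 33.10261124381335 127.14509770363709
-56.304989177333084
start [ 590.60332082 -157.13514557] stop [625.22609661  98.64068966] spool [493.16165961  12.31545018] slicker [730.38153996   8.51032939] jar [735.53007592 -82.86292427]
[688.83237539  38.90590694]
[ 670.1758639  -103.15771385]
[520.62889943 -84.46397939]
[539.83369987  60.75618234]
```

```bash
cat >> h.py <<'E'
AX=np.array([605.5,-22.0]); U=np.radians(-7.5)
def to(x,y,z,yaw=None):
    from rig import monitor
    o=monitor.get_obs(); Rm=R.from_euler('xyz',o['orientation']).as_matrix()
    d=Rm.T@(np.array([x,y,z])-o['position']); yw=np.degrees(o['orientation'][2])
    tw=0 if yaw is None else -((yaw-yw+180)%360-180)
    print('t',o['t'],'pos',o['position'].round(1),'yaw',round(yw,1),'rp',o['orientation'][:2].round(3),'F',o['contact_force'].round(2),'q',o['joint_pos'].round(2))
    print('shift',d.round(2),'twist',round(tw,1))
E
echo
```

Call:
send_rows --pt "0 -20 -17 0 0" --pt "0 -39 -34 0 0" --pt "0 -39 -34 0 0" --pt "0 -39 -34 0 0" --pt "0 -39 -34 0 0" --pt "0 -39 -34 0 0" --pt "0 -39 -34 0 0" --pt "0 -39 -34 0 0"

```text
t: 1.1
position: [368.2, 258.5, 214.4]
orientation: [-3.135, -0.002, 2.914]
contact_force: [0.5, 0.2, 0.1]
gripper_width: 0.185
```

Call:
send_rows --pt "0 -39 -34 0 0" --pt "0 -39 -34 0 0" --pt "0 -39 -34 0 0" --pt "0 -39 -34 0 0" --pt "0 -39 -34 0 0" --pt "0 -20 -17 0 0" --pt "0 0 0 0 0"

```text
t: 1.98
position: [539.2, 15.6, 212.4]
orientation: [-3.134, -0.005, 2.909]
contact_force: [1.0, 0.1, 0.2]
gripper_width: 0.008
```

```bash
python3 -c "
from h import *
to(563.8,-8.7,120,217.5)"
```

```text
t 1.975 pos [539.2  15.6 212.4] yaw 166.7 rp [-3.134 -0.005] F [1.02 0.13 0.15] q [-0.06 -0.02  1.66 -0.01  1.51 -1.4 ]
shift [-30.04 -17.34  92.41] twist -50.8
```

Call:
send_rows --pt "0 -30 -17 20 0" --pt "0 0 0 20 -10" --pt "0 0 0 20 -10" --pt "0 0 0 10 -10" --pt "0 0 0 0 -10" --pt "0 0 0 0 -10" --pt "0 0 0 0 0"

```text
t: 2.85
position: [559.9, -1.9, 137.9]
orientation: [3.136, -0.011, -2.472]
contact_force: [-0.1, 0.5, -0.2]
gripper_width: 0.005
```

```bash
python3 - <<'E'
from h import *
from rig import eyes
to(563.8,-8.7,120,217.5)
w=eyes.read_camera('wrist'); cv2.imwrite('pics/w1.png',w['image']); print(w['mount'],w['fx'])
c=eyes.read_camera('top'); cv2.imwrite('pics/topz1.png',cv2.resize(c['image'][140:270,215:365],None,fx=5,fy=5,interpolation=cv2.INTER_CUBIC))
E
```

```text
t 2.85 pos [559.9  -1.9 137.9] yaw -141.6 rp [ 3.136 -0.011] F [-0.06  0.51 -0.21] q [-0.09  0.09  1.68 -0.    1.38 -2.33]
shift [ 1.02 -7.86 17.89] twist 0.9
[[-4.43855952e-05  9.62381794e-01  2.71700719e-01  7.63998817e+01]
 [ 9.99999744e-01 -1.51246849e-04  6.99088314e-04 -4.62004858e-01]
 [ 7.13883743e-04  2.71700681e-01 -9.62381541e-01 -1.65710681e+02]
 [ 0.00000000e+00  0.00000000e+00  0.00000000e+00  1.00000000e+00]] 325.19226210127806
```

View pics/w1.png

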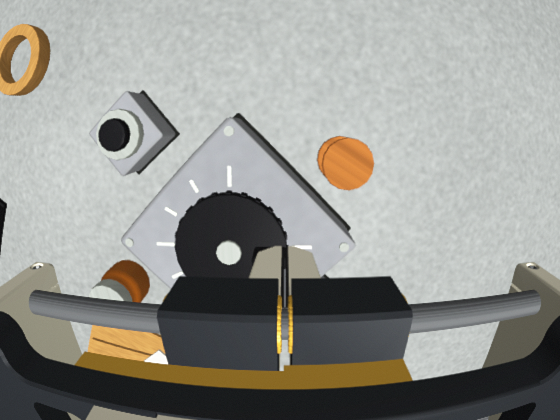

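View pics/topz1.png

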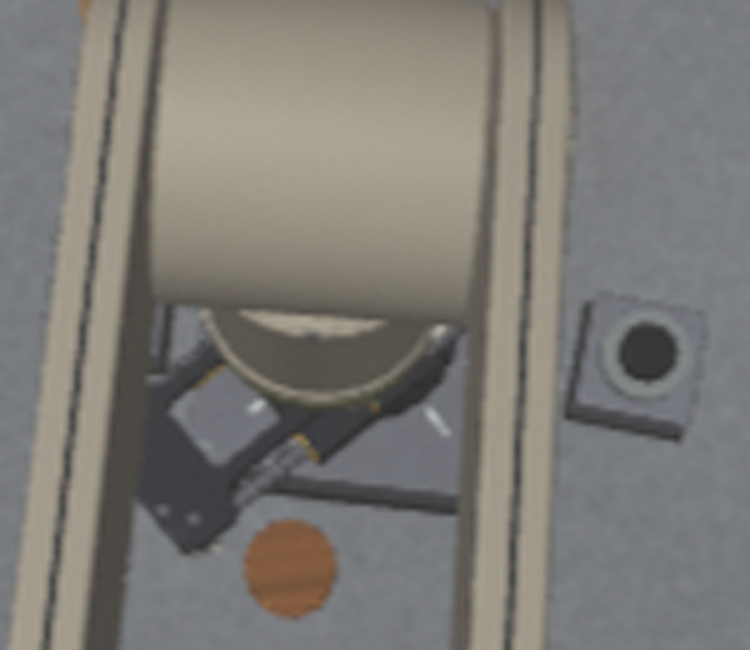

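```bash
cat >> h.py <<'E'
def wray(w,o,u,v,z):
    x=(u-w['cx'])/w['fx'];y=(v-w['cy'])/w['fy'];r=np.hypot(x,y)
    s=np.sin(r)/r; dc=np.array([x*s,-y*s,-np.cos(r)])
    Rm=R.from_euler('xyz',o['orientation']).as_matrix()
    d=Rm@w['mount'][:3,:3]@dc; p=Rm@w['mount'][:3,3]+o['position']
    return p+(z-p[2])/d[2]*d
E
python3 - <<'E'
from h import *
from rig import eyes,monitor
o=monitor.get_obs();w=eyes.read_camera('wrist')
for n,u,v,z in [('axis',229,253,72),('start',115,134,62),('spool',345.5,161.5,45),('FR',228.5,130.5,56),('tipTCP',290,240,138),('fl',344,247,56),('br',128,242,56)]: print(n,wray(w,o,u,v,z).round(1))
im=w['image'][180:300,160:360];cv2.imwrite('pics/w1z.png',cv2.resize(im,None,fx=4,fy=4))
E
```

```text
axis [604.2 -22.7  72. ]
start [ 586.9 -155.8   62. ]
spool [493.3   8.1  45. ]
FR [530.6 -79.9  56. ]
tipTCP [548.2  -8.4 138. ]
fl [548.   51.1  56. ]
br [662.  -98.3  56. ]
```

View pics/w1z.png

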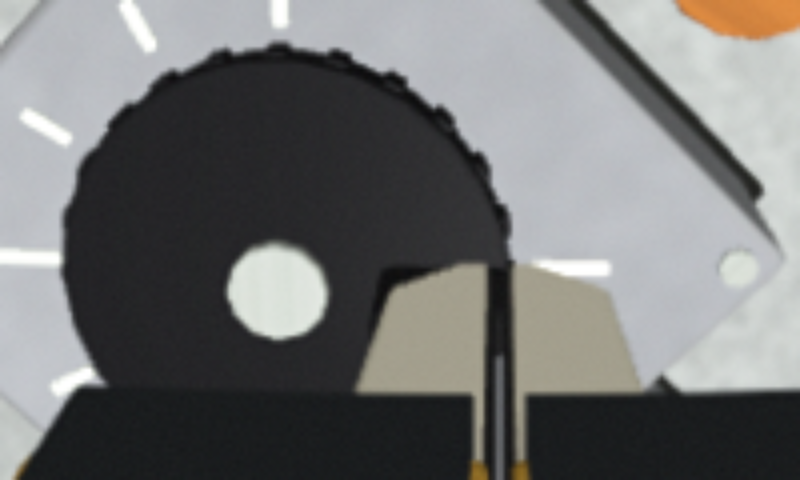

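Call:
send_rows --pt "0 1 -8 15 0.9" --pt "0 0 0 15 0" --pt "0 0 0 15 0" --pt "0 0 0 12 0" --pt "0 0 0 4 0" --pt "0 0 0 0 0"

```text
t: 3.75
position: [562.7, -9.8, 71.1]
orientation: [3.135, -0.013, -2.497]
contact_force: [-0.3, 0.5, -0.8]
gripper_width: 0.002
```

```bash
cat >> h.py <<'E'
AX=np.array([605.,-22.3])
def lugframe():
    from rig import monitor
    o=monitor.get_obs(); d=o['position'][:2]-AX; yw=np.degrees(o['orientation'][2])
    th=np.degrees(np.arctan2(d[1],d[0])); r=np.hypot(*d)
    # lug angle if in contact (perp. offset 12.5)
    lug=th-np.degrees(np.arcsin(12.5/r))
    print('t',o['t'],'pos',o['position'].round(1),'polar',round(r,1),round(th,1),'contact-lug dial deg',round(127.5-lug,1),'yaw err',round((yw-(lug+90)+180)%360-180,1),'F',o['contact_force'].round(2),'rp',o['orientation'][:2].round(3))
def goto(dial,z=77,rad=36,off=12.5):
    a=127.5-dial; ar=np.radians(a)
    p=AX+rad*np.array([np.cos(ar),np.sin(ar)])+off*np.array([-np.sin(ar),np.cos(ar)])
    to(*p,z,a+90)
E
python3 -c "
from h import *
lugframe();goto(0)"
```

```text
t 3.75 pos [562.7  -9.8  71.1] polar 44.1 163.6 contact-lug dial deg -19.6 yaw err -20.1 F [-0.27  0.5  -0.84] rp [ 3.135 -0.013]
t 3.75 pos [562.7  -9.8  71.1] yaw -143.0 rp [ 3.135 -0.013] F [-0.27  0.5  -0.84] q [-0.11  0.16  1.73 -0.    1.26 -2.32]
shift [-13.36   0.56  -6.06] twist -0.5
```

Call:
send_rows --pt "0 0 0 -6 0" --pt "0 -4 0 0 0" --pt "0 -4 0 0 0" --pt "0 -3 0 0 0" --pt "0 0 0 0 0"

```text
t: 4.38
position: [573.3, -3.2, 79.6]
orientation: [3.137, -0.012, -2.496]
contact_force: [-3.3, -1.9, 3.1]
gripper_width: 0.005
```

```bash
python3 -c "
from h import *
lugframe();goto(0);goto(10)"
```

```text
t 4.375 pos [573.3  -3.2  79.6] polar 37.0 148.9 contact-lug dial deg -1.6 yaw err -2.2 F [-3.32 -1.91  3.06] rp [ 3.137 -0.012]
t 4.375 pos [573.3  -3.2  79.6] yaw -143.0 rp [ 3.137 -0.012] F [-3.32 -1.91  3.06] q [-0.09  0.18  1.69 -0.01  1.28 -2.31]
shift [-1.01  1.52  2.63] twist -0.5
t 4.375 pos [573.3  -3.2  79.6] yaw -143.0 rp [ 3.137 -0.012] F [-3.32 -1.91  3.06] q [-0.09  0.18  1.69 -0.01  1.28 -2.31]
shift [-7.44  3.21  2.56] twist 9.5
```

Call:
send_rows --pt "0 -3 1.5 1 4.5" --pt "0 -3 1.2 0.5 5" --pt "0 -3 1 0 5" --pt "0 0 0 0 0"

```text
t: 4.88
position: [578.8, 4.6, 77.9]
orientation: [3.141, -0.013, -2.756]
contact_force: [-0.8, 0.1, -0.7]
gripper_width: 0.006
```

```bash
python3 -c "
from h import *
lugframe();goto(20)"
```

```text
t 4.875 pos [578.8   4.6  77.9] polar 37.6 134.2 contact-lug dial deg 12.7 yaw err -2.7 F [-0.77  0.14 -0.66] rp [ 3.141 -0.013]
t 4.875 pos [578.8   4.6  77.9] yaw -157.9 rp [ 3.141 -0.013] F [-0.77  0.14 -0.66] q [-0.08  0.2   1.68 -0.01  1.28 -2.03]
shift [-4.57  2.09  0.84] twist 4.6
```

Call:
send_rows --pt "0 -3 1.5 0.5 4" --pt "0 -3 1.2 0.3 4.5" --pt "0 -3 1 0 4.5" --pt "0 -3 1 0 5" --pt "0 0 0 0 0"

```text
t: 5.5
position: [588.1, 12.1, 76.5]
orientation: [-3.139, -0.015, -3.068]
contact_force: [-1.7, -0.8, 2.5]
gripper_width: 0.008
```

```bash
python3 - <<'E'
from h import *
from rig import eyes
lugframe();goto(45)
c=eyes.read_camera('scene'); cv2.imwrite('pics/s2.png',cv2.resize(c['image'][155:275,205:345],None,fx=5,fy=5,interpolation=cv2.INTER_CUBIC))
E
```

```text
t 5.5 pos [588.1  12.1  76.5] polar 38.3 116.1 contact-lug dial deg 30.4 yaw err -2.9 F [-1.72 -0.82  2.53] rp [-3.139 -0.015]
t 5.5 pos [588.1  12.1  76.5] yaw -175.8 rp [-3.139 -0.015] F [-1.72 -0.82  2.53] q [-0.06  0.22  1.65 -0.01  1.28 -1.71]
shift [-9.36  2.23 -0.64] twist 11.7
```

View pics/s2.png

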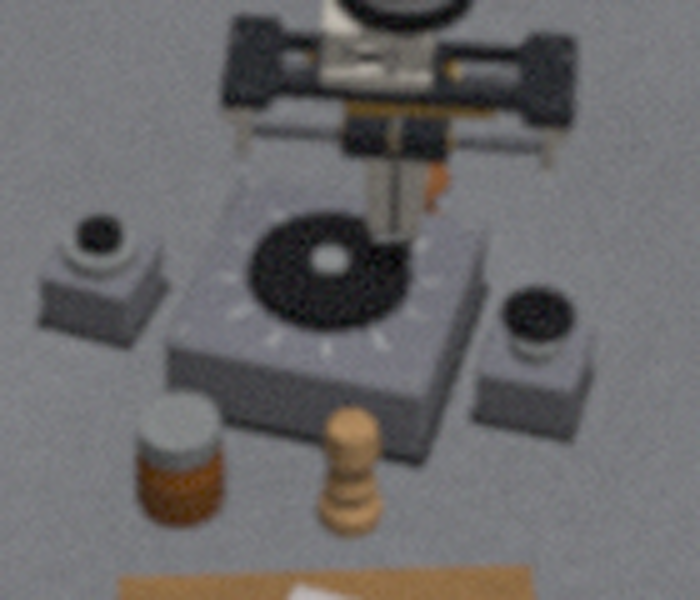

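Call:
send_rows --pt "0 -3 0.8 0 4" --pt "0 -3 0.8 0 4" --pt "0 -3 1 0 5" --pt "0 -3 1 0 5" --pt "0 -2 0.5 0 3" --pt "0 0 0 0 0"

```text
t: 6.3
position: [602.4, 15.7, 76.1]
orientation: [-3.135, -0.012, 2.857]
contact_force: [0.3, -0.1, 0.2]
gripper_width: 0.003
```

```bash
python3 - <<'E'
from h import *
lugframe();goto(60)
E
```

```text
t 6.3 pos [602.4  15.7  76.1] polar 38.0 93.9 contact-lug dial deg 52.7 yaw err -1.1 F [ 0.27 -0.08  0.15] rp [-3.135 -0.012]
t 6.3 pos [602.4  15.7  76.1] yaw 163.7 rp [-3.135 -0.012] F [ 0.27 -0.08  0.15] q [-0.06  0.26  1.61 -0.    1.29 -1.34]
shift [-4.61  1.44 -0.98] twist 6.2
```

Call:
send_rows --pt "0 -3 0.9 -0.5 4.5" --pt "0 -3 0.9 0 5" --pt "0 -3 1 0 5" --pt "0 -3 1 0 5" --pt "0 -3 1 0 5" --pt "0 -2 0.5 0 3" --pt "0 0 0 0 0"

```text
t: 7.18
position: [618.2, 13.4, 75.8]
orientation: [-3.13, -0.011, 2.385]
contact_force: [-0.1, 0.3, -0.3]
gripper_width: 0.006
```

```bash
python3 - <<'E'
from h import *
from rig import eyes
lugframe();goto(90)
c=eyes.read_camera('scene'); cv2.imwrite('pics/s3.png',cv2.resize(c['image'][155:275,205:345],None,fx=5,fy=5,interpolation=cv2.INTER_CUBIC))
E
```

```text
t 7.175 pos [618.2  13.4  75.8] polar 38.0 69.7 contact-lug dial deg 77.0 yaw err -3.9 F [-0.11  0.34 -0.31] rp [-3.13  -0.011]
t 7.175 pos [618.2  13.4  75.8] yaw 136.7 rp [-3.13  -0.011] F [-0.11  0.34 -0.31] q [-0.06  0.3   1.56 -0.    1.3  -0.87]
shift [-8.27  2.51 -1.35] twist 9.2
```

View pics/s3.png

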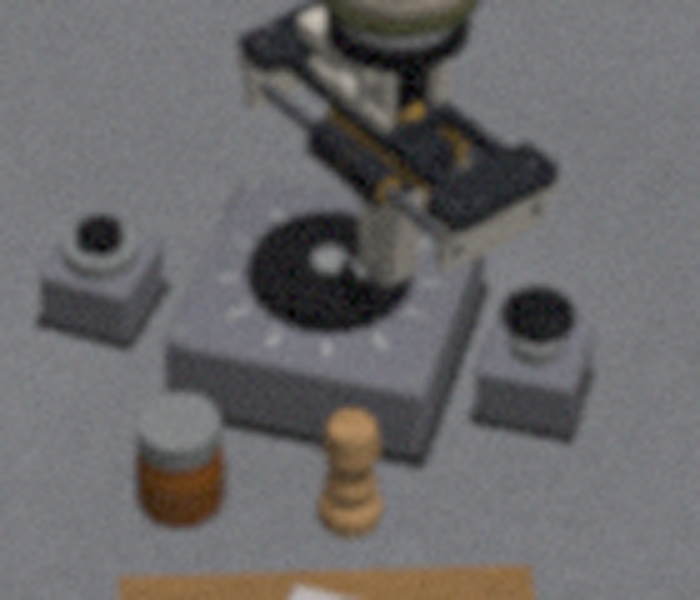

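Call:
send_rows --pt "0 -3 0.9 -0.5 3" --pt "0 -3 0.9 -0.5 3" --pt "0 -3 1 0 4" --pt "0 -3 1 0 5" --pt "0 -2 0.5 0 4" --pt "0 0 0 0 0"

```text
t: 7.98
position: [628.4, 7.8, 76.3]
orientation: [-3.125, -0.011, 2.061]
contact_force: [1.4, 0.7, 0.6]
gripper_width: 0.005
```

```bash
python3 - <<'E'
from h import *
from rig import eyes
lugframe();goto(105)
c=eyes.read_camera('scene'); cv2.imwrite('pics/s4.png',cv2.resize(c['image'][195:245,240:300],None,fx=10,fy=10,interpolation=cv2.INTER_CUBIC))
E
```

```text
t 7.975 pos [628.4   7.8  76.3] polar 38.1 52.1 contact-lug dial deg 94.5 yaw err -4.9 F [1.41 0.71 0.62] rp [-3.125 -0.011]
t 7.975 pos [628.4   7.8  76.3] yaw 118.1 rp [-3.125 -0.011] F [1.41 0.71 0.62] q [-0.07  0.33  1.52  0.    1.31 -0.56]
shift [-6.6   2.22 -0.85] twist 5.6
```

View pics/s4.png

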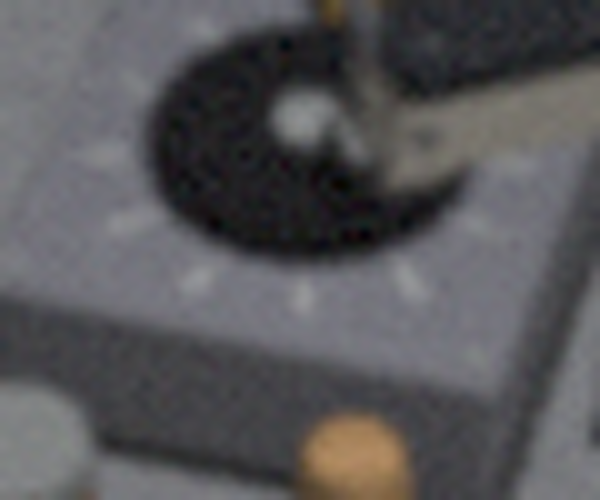

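Call:
send_rows --pt "0 -2.5 1 -0.3 4" --pt "0 -2.5 0.9 0 4" --pt "0 -2 0.6 0 3" --pt "0 0 0 0 0"

```text
t: 8.52
position: [633.1, 2.6, 76.2]
orientation: [-3.123, -0.008, 1.876]
contact_force: [-0.7, 0.6, -0.5]
gripper_width: 0.001
```

```bash
python3 - <<'E'
from h import *
from rig import eyes
lugframe();goto(110)
c=eyes.read_camera('scene'); cv2.imwrite('pics/s5.png',cv2.resize(c['image'][195:245,240:300],None,fx=10,fy=10,interpolation=cv2.INTER_CUBIC))
E
```

```text
t 8.525 pos [633.1   2.6  76.2] polar 37.6 41.6 contact-lug dial deg 105.3 yaw err -4.6 F [-0.65  0.58 -0.47] rp [-3.123 -0.008]
t 8.525 pos [633.1   2.6  76.2] yaw 107.5 rp [-3.123 -0.008] F [-0.65  0.58 -0.47] q [-0.08  0.34  1.51  0.    1.31 -0.38]
shift [-2.83  1.69 -0.87] twist 0.0
```

View pics/s5.png

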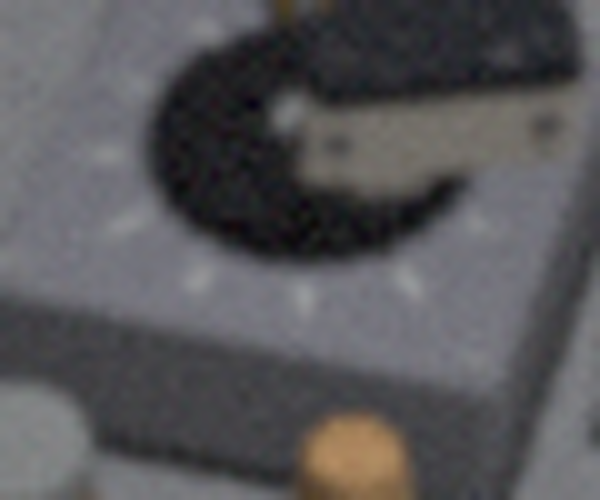

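Call:
send_rows --pt "0 4 0 0 0" --pt "0 2 0 -15 0" --pt "0 0 0 -40 0" --pt "0 0 0 -40 0" --pt "0 40 0 -10 0" --pt "0 0 0 0 0" --pt "0 0 0 0 0"

```text
t: 9.45
position: [621.3, 48.2, 190.6]
orientation: [-3.127, -0.007, 1.884]
contact_force: [0.3, -0.1, -0.1]
gripper_width: 0.01
```

```bash
python3 - <<'E'
from h import *
from rig import eyes,monitor
to(589,-156.5,120)
w=eyes.read_camera('wrist');cv2.imwrite('pics/w6.png',w['image'])
c=eyes.read_camera('scene'); cv2.imwrite('pics/s6.png',cv2.resize(c['image'][175:250,220:320],None,fx=7,fy=7,interpolation=cv2.INTER_CUBIC))
E
```

```text
t 9.45 pos [621.3  48.2 190.6] yaw 107.9 rp [-3.127 -0.007] F [ 0.27 -0.15 -0.08] q [-0.01  0.22  1.44  0.    1.5  -0.32]
shift [-185.28  -92.74   70.62] twist 0
```

View pics/s6.png

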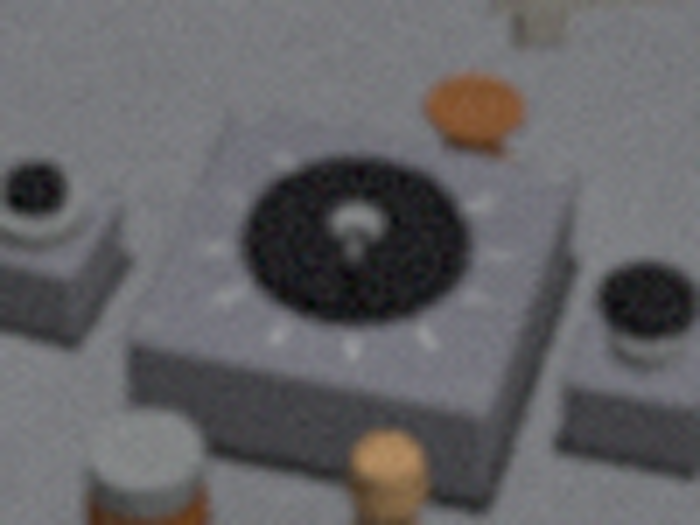

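View pics/w6.png

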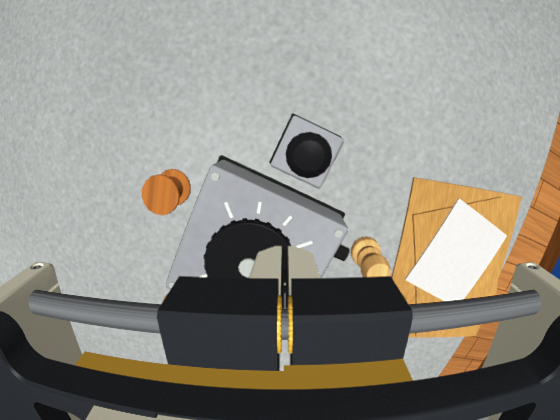

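Call:
send_rows --pt "0 -20 -10 0 0" --pt "0 -40 -20 0 0" --pt "0 -40 -20 0 0" --pt "0 -40 -20 0 0" --pt "0 -35 -18 20 0" --pt "0 -8 -4 20 0" --pt "0 0 0 0 0" --pt "0 0 0 0 0"

```text
t: 10.55
position: [582.9, -169.8, 144.6]
orientation: [-3.119, -0.01, 1.878]
contact_force: [-0.6, 0.8, -0.2]
gripper_width: 0.004
```

```bash
python3 - <<'E'
from h import *
from rig import eyes,monitor
to(589,-156.5,80)
o=monitor.get_obs()
w=eyes.read_camera('wrist');cv2.imwrite('pics/w7.png',w['image']);pickle.dump((o,w),open('w7.pkl','wb'))
c=eyes.read_camera('top'); cv2.imwrite('pics/t7.png',cv2.resize(c['image'][140:270,215:365],None,fx=5,fy=5,interpolation=cv2.INTER_CUBIC))
c=eyes.read_camera('scene'); cv2.imwrite('pics/s7.png',cv2.resize(c['image'][165:275,205:345],None,fx=5,fy=5,interpolation=cv2.INTER_CUBIC))
E
```

```text
t 10.55 pos [ 582.9 -169.8  144.6] yaw 107.6 rp [-3.119 -0.01 ] F [-0.58  0.8  -0.19] q [-0.36  0.22  1.53 -0.01  1.42 -0.67]
shift [10.2  11.33 64.5 ] twist 0
```

View pics/t7.png

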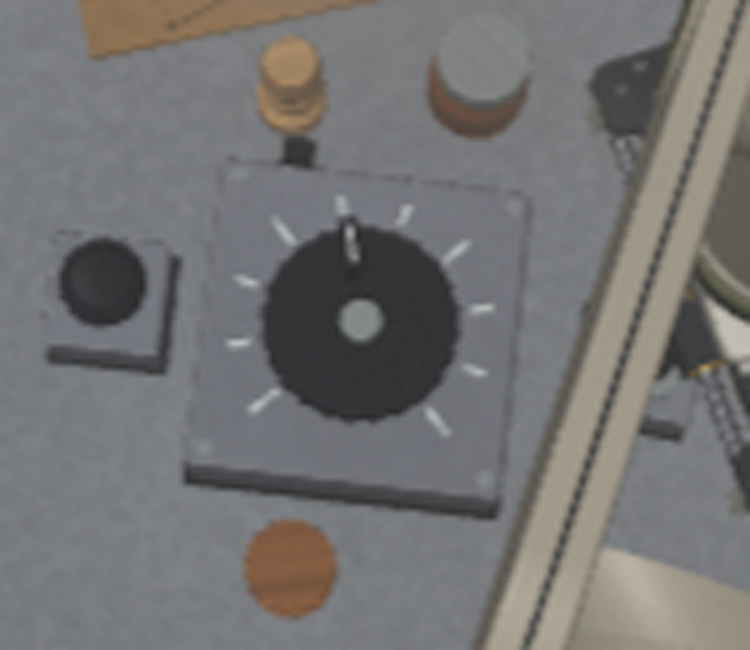

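View pics/w7.png

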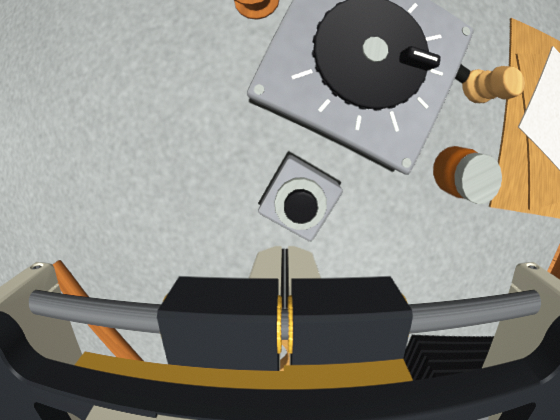

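View pics/s7.png

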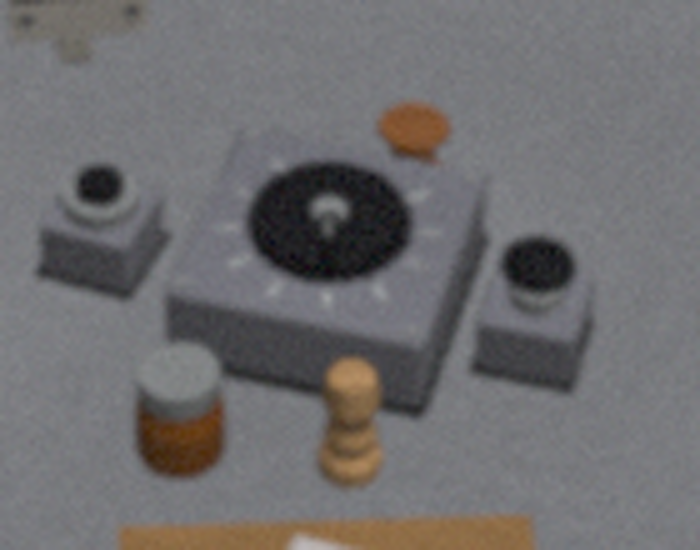

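```bash
python3 - <<'E'
from h import *
o,w=pickle.load(open('w7.pkl','rb'))
print(wray(w,o,301,206,62),wray(w,o,375.5,49,72))
to(589,-156.5,70)
E
```

```text
[ 590.09087783 -157.30822412   62.        ] [604.77082624 -23.54832331  72.        ]
t 10.7 pos [ 583.3 -169.3  145. ] yaw 107.7 rp [-3.119 -0.009] F [ 0.59 -0.01  0.77] q [-0.36  0.22  1.53 -0.01  1.42 -0.67]
shift [ 9.77 10.94 74.9 ] twist 0
```

Call:
send_rows --pt "0 9 12 15 0" --pt "0 0 0 20 0" --pt "0 0 0 20 0" --pt "0 0 0 8 0" --pt "0 0 0 0 0" --pt "0 0 0 0 0"

```text
t: 11.45
position: [591.1, -153.7, 76.7]
orientation: [-3.118, -0.01, 1.882]
contact_force: [-0.4, 0.2, -0.7]
gripper_width: 0.006
```

```bash
python3 - <<'E'
from h import *
to(590,-157,64)
E
```

```text
t 11.45 pos [ 591.1 -153.7   76.7] yaw 107.8 rp [-3.118 -0.01 ] F [-0.4   0.22 -0.71] q [-0.33  0.29  1.57 -0.01  1.3  -0.64]
shift [-2.92 -1.74 12.69] twist 0
```

Call:
send_rows --pt "0 -3 -2 6 0" --pt "0 0 0 5 0" --pt "0 0 0 2 0" --pt "0 0 0 0 0"

```text
t: 11.95
position: [590.6, -158.3, 64.5]
orientation: [-3.12, -0.008, 1.881]
contact_force: [-0.9, -0.4, -0.3]
gripper_width: 0.001
```

```bash
python3 - <<'E'
from h import *
to(590,-157,55)
from rig import eyes
c=eyes.read_camera('scene'); cv2.imwrite('pics/s8.png',cv2.resize(c['image'][165:275,205:345],None,fx=5,fy=5,interpolation=cv2.INTER_CUBIC))
E
```

```text
t 11.95 pos [ 590.6 -158.3   64.5] yaw 107.8 rp [-3.12  -0.008] F [-0.86 -0.42 -0.33] q [-0.34  0.3   1.58 -0.01  1.28 -0.65]
shift [ 1.35 -0.02  9.48] twist 0
```

View pics/s8.png

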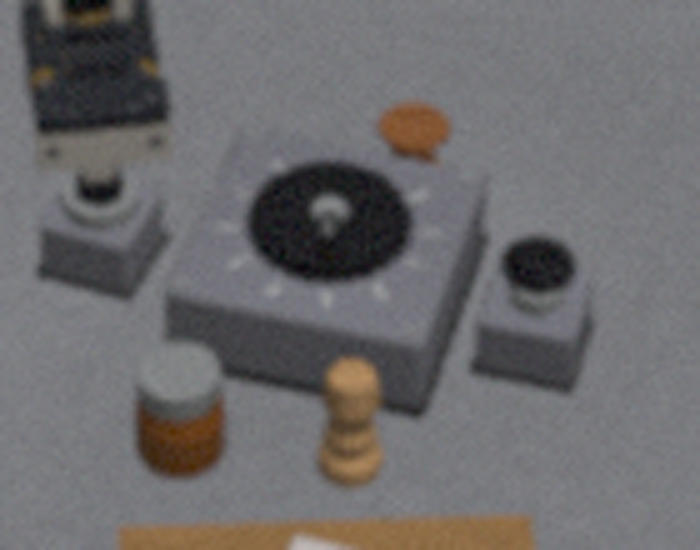

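Fingertip is centred just above the start cap; press in small steps.

Call:
send_rows --pt "0 1 0 2 0" --pt "0 0 0 2 0" --pt "0 0 0 2 0" --pt "0 0 0 1.5 0"

```text
t: 12.5
position: [590.7, -157.3, 57.8]
orientation: [-3.121, -0.007, 1.882]
contact_force: [-1.8, -0.1, 2.8]
gripper_width: 0.007
```

Call:
send_rows --pt "0 0 0 1.5 0" --pt "0 0 0 1.5 0" --pt "0 0 0 1.5 0"

```text
t: 12.88
position: [590.8, -157.4, 56.1]
orientation: [-3.121, -0.007, 1.882]
contact_force: [-8.8, 3.0, 17.4]
gripper_width: 0.005
```

Call:
send_rows --pt "0 0 0 0.5 0" --pt "0 0 0 0.5 0"

```text
t: 13.12
position: [590.7, -157.3, 56.4]
orientation: [-3.121, -0.007, 1.882]
contact_force: [-2.9, 1.6, 5.7]
gripper_width: 0.005
```

Call:
send_rows --pt "0 0 0 -6 0" --pt "0 0 0 -15 0" --pt "0 0 0 -40 0" --pt "0 0 0 -50 0" --pt "0 -40 -10 -30 0" --pt "0 -40 -10 0 0" --pt "0 -20 0 0 0" --pt "0 0 0 0 0"

```text
t: 14.12
position: [606.7, -261.2, 207.2]
orientation: [-3.125, -0.003, 1.884]
contact_force: [0.3, 0.0, 0.7]
gripper_width: 0.005
```

```bash
python3 - <<'E'
from h import *
from rig import eyes
to(590,-157,60)
c=eyes.read_camera('scene'); cv2.imwrite('pics/s9.png',cv2.resize(c['image'][165:275,205:345],None,fx=5,fy=5,interpolation=cv2.INTER_CUBIC))
c=eyes.read_camera('top'); cv2.imwrite('pics/t9.png',c['image'])
cv2.imwrite('pics/t9z.png',cv2.resize(c['image'][140:270,215:365],None,fx=5,fy=5,interpolation=cv2.INTER_CUBIC))
E
```

```text
t 14.125 pos [ 606.7 -261.2  207.2] yaw 107.9 rp [-3.125e+00 -3.000e-03] F [0.27 0.04 0.73] q [-0.48  0.31  1.3  -0.01  1.54 -0.79]
shift [103.8   18.67 147.23] twist 0
```

View pics/t9z.png

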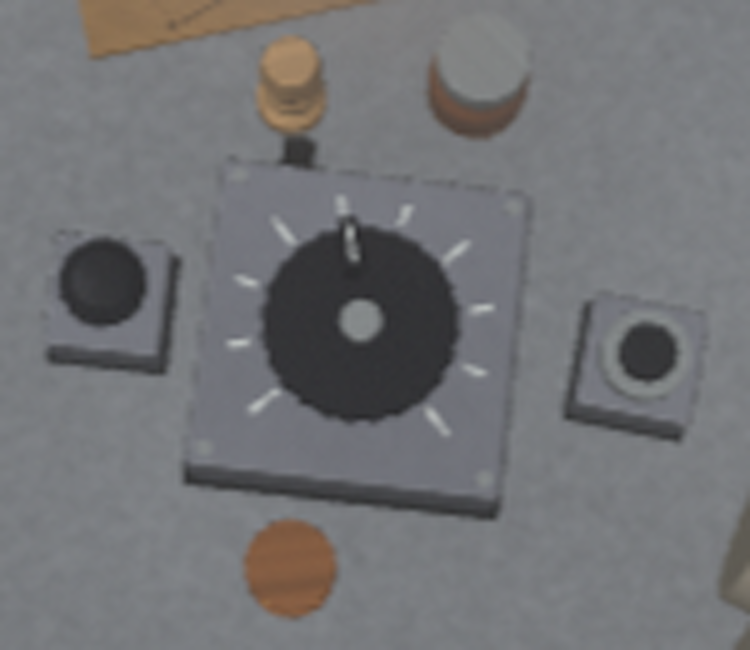

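View pics/s9.png

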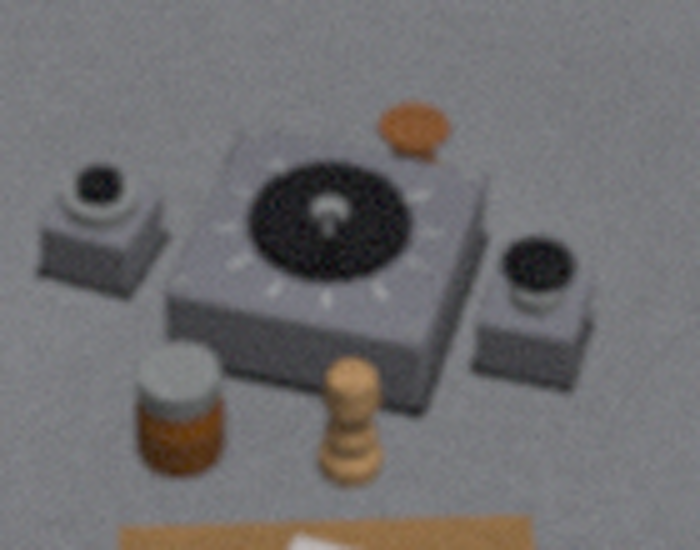

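View pics/t9.png

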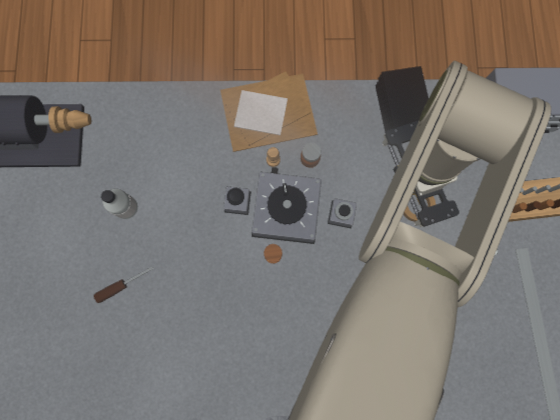

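```bash
python3 -c "
from rig import workorder
print(workorder.job_done())"
```

```text
the job is handed in; nothing more can be done
None
```

I turned the dial up four clicks, pressed the start button fully and released it. The job was handed in at about 14 s of the 51 s allowed.

- **Dial:** it started in the first click position. I pushed its lug round clockwise with the side of the shut fingers, seeing about 4 N at most in the readings between moves. The top and scene pictures, before and after the start press, show the lug line on the fifth mark, exactly four clicks on.
- **Start button:** I pressed it to 56.1 mm, against 56 mm for fully down. The upward force jumped from about 3 N to 17 N, so it bottomed out. The last pictures show it back up.
- **Everything else:** the stop button, jar, slicker and spool look the same as in the first pictures, and the glue bottle and awl look unmoved. The arm hid the mallet and tape in the last top view, so I could not recheck those two; the hand passed well above them. At hand-in the hand was about 150 mm above the button height, reading only sensor noise.

**Disagreements:**
- The cameras differed by 1–2 mm on the dial axis and up to about 4 mm on the start button's position.
- The angle worked out from fingertip contact was a few degrees off the click positions, so I relied on the pictures for the click count.

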